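# Set the recipe tablet for the cook at the gas ring

### The arm

A 7-joint arm with a two-finger parallel gripper is mounted at the origin on the work surface. World frame = base frame: x ahead of the robot, y to its left, z up, the work surface at z = 0. Lengths are in m, angles in rad, forces in N, time in s.
With the tool pointing down it reaches from about 0.35 to 0.9 m from the base axis. Payload 7.2 kg.
Tool frame: the origin (TCP) lies midway between the tips of the shut fingers; the grasp point (between the pads) lies 19 mm behind it; z points along the fingers, y is the line along which they close (so a half turn about z gives the same grasp; the last joint's range is limited). The gripper opens to 85 mm and grips with 20 to 120 N. Pads are 22 mm wide; open, the fingers measure 114 mm over their backs; the gripper's body (76 mm by 85 mm) begins 54 mm behind the grasp point. The pads swing forward as they close: fully open they stand 13 mm farther back than shut.
Start: joints at [1.057, 0.411, -0.013, 1.596, 0.006, 1.134, -0.082], TCP at [0.269, -0.564, 0.202] pointing down, gripper open.
Joint ranges: [-2.95, 2.95], [-0.29, 1.99], [-1.47, 1.44], [0.14, 2.54], [-1.03, 4.17], [0.13, 1.85], [-2.86, 2.86]. Speed limits (rad/s): [2.39, 2.39, 3.01, 3.01, 3.14, 3.14, 3.14].

### API

Orientations are given as a rotation vector (axis times angle).
In Python, from workcell import ctrl gives the robot as it stands. The module is installed in compiled form; this text tells all that it offers.
- The arm moves only by the tool arm_command, never from a script. Its argument "plan" is text: rows parted by semicolons, each of 7 numbers parted by spaces: the turn, a rotation vector about the tool's x, y, z normalised to -1 to 1, where 1 is 5 degrees, then the shift along the tool's x, y, z normalised to -1 to 1, where 1 is 0.06 m, then the opening, from 0 (shut) to 1 (fully open). In form: wx wy wz dx dy dz hand; .... A call has 1 to 12 rows; each row shifts and turns the commanded pose from where the row before left it, along the tool's axes as they then stand; what a row does not reach is not made up. A row lasts 1/8 s, in which the tool goes at most 62.5 mm and 10.7 degrees, less where a joint would pass 70% of its speed; a pose out of reach is approached as far as the arm can. A call with a number of a shift or a turn outside -1 to 1 is refused whole. A call with a gripper value outside its range is refused whole. The fingers move at their own pace and stop on an object; "squeeze" is the grip in N (left out, the last holds). Time passes only in rows, so rows that do not move let the fingers close. It gives the time, the measured TCP pose, the force, the opening and the grip force at its end, in the units of the state.
- ctrl.observe(): the state, without advancing time (a new reading comes with each control period).
- ctrl.read_camera(name): name is "scene" or "side" or "wrist"; returns a dict with "image" (384x512x3 uint8, red, green, blue), "fovy" (degrees; the focal length in pixels is half the picture's height over the tangent of half this angle, whatever the lens; pixels are square), "cx", "cy" (the principal point, pixels), "k1" (the pictures are not rectified: a ray, as slopes to the right and down, at radius r is drawn at 1 + k1 r^2 times it, then the intrinsics apply), "extrinsics" (4x4, takes a point from camera to world coordinates). Camera axes: x right, y up, looking along -z (the intrinsics and any distortion apply to the point x, -y, -z); pixel columns grow to the right and rows downward; lengths in m; the calibration is good to about 2 mm. A picture is of the moment at which its call begins. There is no depth.
- ctrl.finish_job(): hands the job in; it is judged then, once.
The state is a dict: "time_s": time; "joint_positions": joint angles; "qd": joint speeds; "effort": joint torques, N m; "position": TCP position; "tcp_rot": TCP orientation; "ft_force": force on the tool from outside, world axes, zero at the start; "ft_torque": the same for the moment, N m; "opening": finger opening in m; "grip_force": force on a finger pad.
Only numpy, scipy, OpenCV 4.12 (cv2) and the standard library are available. Lean on these libraries where they do the work, as an engineer would, in place of code of your own. Each camera call takes 0.05 s, during which the arm holds its last target. There are 200 camera calls.

### The job

The recipe tablet on its stand has to be read from the gas ring: swivel it so that its screen faces straight at the middle of the burner, and set it leaning back 30 degrees from upright. Let go and leave it standing like that, without shifting the spice tubs, saucepan, tumbler or rolling pin.

Things in the scene. Friction and masses are not known exactly. Their poses are not given: they have to be found in the camera images.
- stand_swivel (a joint): Swivel of the tablet stand (rad) about the vertical post axis, positive anticlockwise from above, 0 = square on the foot (the foot is mounted turned by up to 9 degrees: see stand_axis for the true heading). Range -1.7 to 1.7. Friction joint (0.2 N m): it stays where it is left.
- screen_tilt (a joint): Lean of the tablet (rad): 0 = upright, positive = leaning back (upper edge away from the side the screen faces); 0.524 = 30 degrees. Range -0.1 to 1.2. Friction joint (0.35 N m): it stays where it is left. Its axis is the y axis through stand_axis.
- stand_axis (a point): Point on the vertical swivel axis of the aluminium tablet stand where the horizontal tilt axis crosses it, 150 mm above the counter. Turns with the swivel, not the tilt: -x is the horizontal direction the screen faces, z is up. The foot, a disc 150 mm across and 14 mm high, is fixed to the counter; the post is 26 to 36 mm thick.
- screen_top (a point): Middle of the tablet's upper edge. The tablet: black landscape slab 240 mm wide (y), 165 high (z), 12 thick (x), pale screen on its -x side. Axes turn with swivel and tilt; z runs up the slab. In these axes it lies -22 mm in x and +82.5 mm in z from stand_axis. Only an 80 mm wide hinge plate, its top 57 mm below this edge, is on the back: the upper edge can be pinched front to back.
- burner (a point): Centre of the top of the brass burner head (80 mm across), 65 mm above the counter, in the middle of the gas ring: a dark steel box 220 mm square, 41 mm high, with four pan supports up to 76 mm high, fixed. It stands on the robot's side of the tablet, to the left or to the right; the white spice turntable is on the other side.
- tub_yellow: Bystander: closed yellow spice tub, 64 mm across and 67 mm high, loose on the white plastic turntable (220 mm across, 22 mm high). Origin: centre of its underside, z up.
- tub_red: Bystander: closed red spice tub, 64 mm across and 67 mm high, loose on the white plastic turntable (220 mm across, 22 mm high). Origin: centre of its underside, z up.
- tub_green: Bystander: closed green spice tub, 64 mm across and 67 mm high, loose on the white plastic turntable (220 mm across, 22 mm high). Origin: centre of its underside, z up.
- tub_orange: Bystander: closed orange spice tub, 64 mm across and 67 mm high, loose on the white plastic turntable (220 mm across, 22 mm high). Origin: centre of its underside, z up.
- saucepan: Bystander: loose stainless saucepan 170 mm across, 90 mm high, with a handle along its +x to 238 mm from the centre. Origin: centre of its underside.
- tumbler: Bystander: loose glass tumbler 72 mm across, 110 mm high. Origin: centre of its underside.
- rolling_pin: Bystander: loose wooden rolling pin lying along its y, 420 mm long with handles, barrel 54 mm thick. Origin: on the counter under its middle.

How it is judged:
By the outcome, as a careful person would: the job done as asked, in the order asked, and still so for the second after the job is handed in, with the robot touching nothing.
It also fails if it takes over 35 s, if anything falls off the work surface, if the arm or the gripper's body presses on something with over 40 N, if the wrist force passes 120 N, or if a joint passes its speed limit or range.

## Working session

There is one attempt and no reset: what is moved stays moved. The work goes in short steps, Python scripts to look and compute and a tool call to move; the robot and the scene stay as the last step left them, time stands still between calls to the robot, and variables do not carry over. Pictures are saved under pics/ and viewed, at most 10 in all, crops included, and the job is handed in when it is done.

Besides the shell and the picture viewer there is one more tool, called after ">>>" as a command line: name --argument value ..., lists and objects as JSON in quotes. arm_command: Moves the arm, as the interface text tells. Its arguments: {"type":"object","properties":{"plan":{"type":"string"},"squeeze":{"type":"number"}},"required":["plan"]}

```bash
mkdir -p pics
cat > h.py <<'E'
import numpy as np, cv2, pickle
from workcell import ctrl
from scipy.spatial.transform import Rotation as R
def snap(n,tag):
    c=ctrl.read_camera(n); pickle.dump(c,open(f'pics/{tag}.pkl','wb')); cv2.imwrite(f'pics/{tag}.png',c['image'][:,:,::-1]); return c
def load(t): return pickle.load(open(f'pics/{t}.pkl','rb'))
def K(c):
    f=192/np.tan(np.radians(c['fovy'])/2); return np.array([[f,0,c['cx']],[0,f,c['cy']],[0,0,1.]]),np.array([c['k1'],0,0,0,0.])
def ray(c,u,v):
    k,d=K(c); a,b=cv2.undistortPointsIter(np.array([[[u,v]]],float),k,d,None,None,(3,50,1e-9))[0,0]
    E=np.array(c['extrinsics']); w=E[:3,:3]@[a,-b,-1]; return E[:3,3],w/np.linalg.norm(w)
def proj(c,P):
    k,d=K(c); E=np.array(c['extrinsics']); p=(np.atleast_2d(P)-E[:3,3])@E[:3,:3]; p=p*[1,-1,-1]
    return cv2.projectPoints(p,np.zeros(3),np.zeros(3),k,d)[0][:,0]
def tri(*obs):
    A=0;b=0
    for c,u,v in obs:
        o,w=ray(c,u,v); M=np.eye(3)-np.outer(w,w); A=A+M; b=b+M@o
    p=np.linalg.solve(A,b); return p,[np.linalg.norm(proj(c,p)[0]-[u,v]) for c,u,v in obs]
def onz(c,u,v,z):
    o,w=ray(c,u,v); return o+w*(z-o[2])/w[2]
E
python3 - <<'E'
from h import *
a=[snap(n,n+'0') for n in('scene','side','wrist')]
for c in a: print(c['fovy'],c['cx'],c['cy'],c['k1'],np.round(c['extrinsics'],3).tolist())
cv2.imwrite('pics/all.png',cv2.resize(np.hstack([a[0]['image'],a[1]['image']])[:,:,::-1],(800,300)))
for n in('scene','side'): cv2.imwrite(f'pics/{n}0b.png',cv2.resize(load(n+'0')['image'][:,:,::-1],(800,600),interpolation=cv2.INTER_CUBIC))
s=ctrl.observe(); print({k:np.round(v,4) for k,v in s.items()})
E
```

```text
50.35585300007663 256.75505452880697 190.17742014486737 -0.06048786730304262 [[0.074, -0.803, 0.592, 1.291], [0.997, 0.066, -0.035, -0.038], [-0.012, 0.593, 0.805, 1.203], [0.0, 0.0, 0.0, 1.0]]
48.71424510934085 262.42427145161156 188.22525815450388 0.00046285602657401744 [[-0.809, 0.361, -0.463, -0.121], [-0.588, -0.484, 0.648, 0.893], [0.01, 0.797, 0.604, 1.027], [0.0, 0.0, 0.0, 1.0]]
64.2591350359638 250.97502525301752 194.41757527802633 -0.053382775216222186 [[0.431, 0.862, 0.265, 0.336], [-0.902, 0.412, 0.126, -0.531], [-0.0, -0.293, 0.956, 0.373], [0.0, 0.0, 0.0, 1.0]]
{'time_s': np.float64(0.15), 'joint_positions': array([ 1.0568,  0.4118, -0.0127,  1.5968,  0.0056,  1.1343, -0.0822]), 'qd': array([ 0.    , -0.0008, -0.0011, -0.0024, -0.0002, -0.0002, -0.0004]), 'effort': array([ 1.80000e-03, -6.01035e+01,  6.82900e-01, -2.99647e+01,
        1.39000e-02,  7.80000e-03, -1.00000e-04]), 'position': array([ 0.2693, -0.5636,  0.2018]), 'tcp_rot': array([-3.0628e+00, -6.9410e-01,  5.0000e-04]), 'ft_force': array([ 0.1875, -0.2265,  1.0432]), 'ft_torque': array([-0.0148,  0.0192,  0.0059]), 'grip_force': np.float64(0.0), 'opening': np.float64(0.0855)}
```

View pics/scene0b.png

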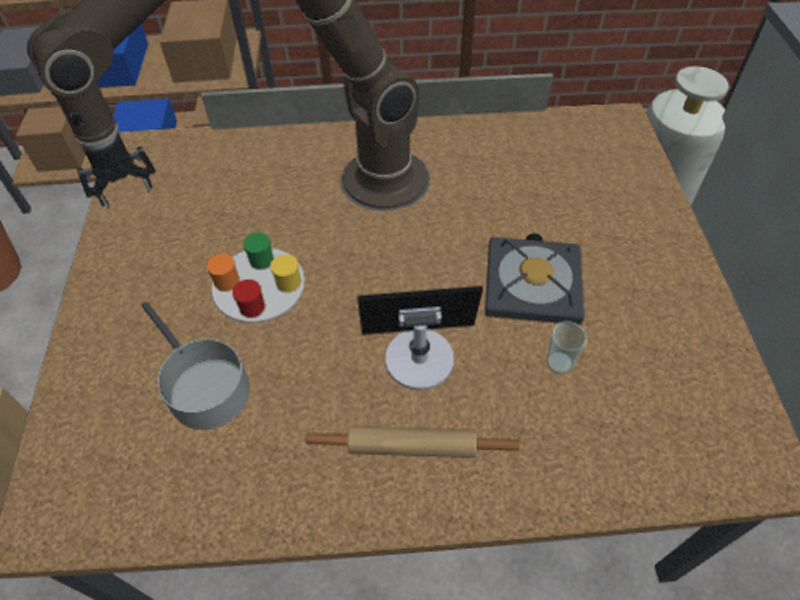

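View pics/side0b.png

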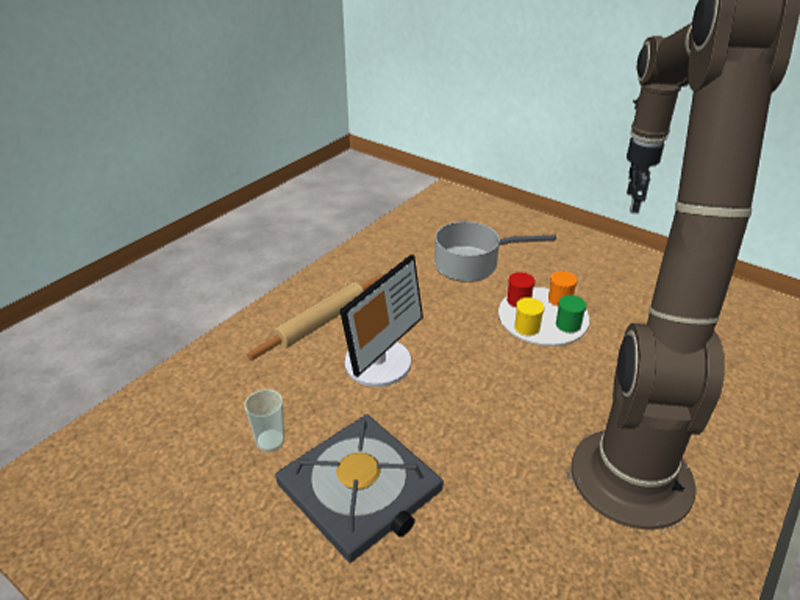

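The scene view shows the tablet at about (420,310), the foot at (420,358) and the burner at (537,270). The side view shows the tablet at (382,315), the foot at (378,362) and the burner at (357,470). Next I'll enlarge crops of the tablet and foot.

Run:
```python
from h import *
a=load('scene0')['image'][170:258,215:325]; b=load('side0')['image'][155:255,205:285]
A=cv2.resize(a,None,fx=4,fy=4,interpolation=3)
B=cv2.resize(b,None,fx=4,fy=4,interpolation=3)
o=np.zeros((600,800,3),np.uint8);o[:352,:440]=A;o[:400,460:780]=B
cv2.imwrite('pics/crop1.png',o[:400,:,::-1])
# burner blob
for n in('scene0','side0'):
    im=load(n)['image']; h=cv2.cvtColor(im,cv2.COLOR_RGB2HSV)
    m=cv2.inRange(h,(14,150,120),(26,255,255)); k,l,s,c=cv2.connectedComponentsWithStats(m)
    i=np.argsort(-s[1:,4])[:4]+1; print(n,s[i].tolist(),c[i].round(1).tolist())
```

```text
scene0 [[174, 163, 18, 23, 261]] [[183.3, 172.4]]
side0 [[224, 86, 203, 75, 1654], [216, 290, 27, 23, 452], [330, 190, 18, 24, 319], [351, 173, 19, 22, 261]] [[325.2, 122.9], [228.8, 300.6], [337.8, 202.0], [358.9, 182.2]]
```

View pics/crop1.png

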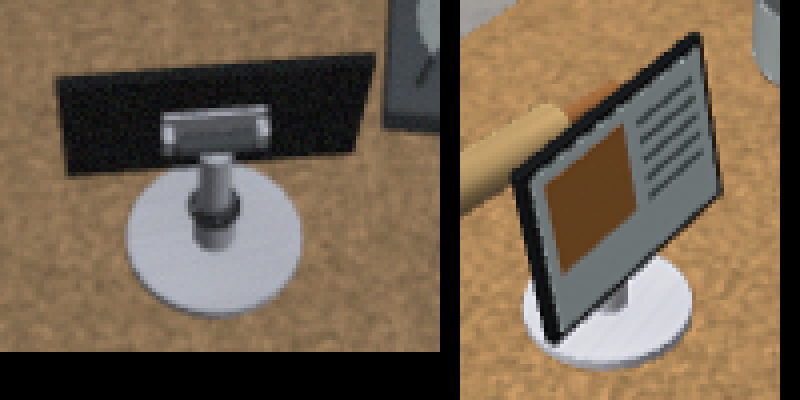

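```bash
cat > fit.py <<'E'
from h import *
from scipy.optimize import least_squares
def corners(p):
    x,y,s,t=p; Q=R.from_euler('z',s)*R.from_euler('y',t)   # +y rot: top goes to +x = back
    c=np.array([[-22+a*6-0,b*120,d*82.5] for a in(-1,1) for b in(-1,1) for d in(-1,1)])/1000
    return Q.apply(c)+[x,y,.15]
def hull(c,P): return cv2.convexHull(proj(c,P).astype(np.float32))
def samples(poly,n=8):
    poly=np.array(poly,float); return np.vstack([poly[i]+(poly[(i+1)%len(poly)]-poly[i])*np.linspace(.05,.95,n)[:,None] for i in range(len(poly))])
def disc(x,y,r,zs): 
    a=np.linspace(0,2*np.pi,72); return np.vstack([np.c_[x+r*np.cos(a),y+r*np.sin(a),a*0+z] for z in zs])
def fit(views,x0,foot=[],zc=.15):
    def res(p):
        r=[]
        for c,poly in views:
            H=hull(c,corners(p)); r+=[cv2.pointPolygonTest(H,tuple(map(float,q)),True) for q in samples(poly)]
        for c,ext in foot:
            q=proj(c,disc(p[0],p[1],.075,(0,.014))); 
            r+=[3*d for d in (q[:,0].min()-ext[0],q[:,0].max()-ext[1],q[:,1].max()-ext[2])]
        return r
    s=least_squares(res,x0,diff_step=1e-4,x_scale=[.01,.01,.1,.1],loss='soft_l1'); return s.x,np.sqrt(np.mean(np.square(s.fun)))
E
cat > f0.py <<'E'
from fit import *
A=load('scene0');B=load('side0')
# crop pixel -> image: (p+.5)/4-.5+off
f=lambda l,ox,oy:[((u+.5)/4-.5+ox,(v+.5)/4-.5+oy) for u,v in l]
sc=f([(56,76),(376,53),(355,153),(67,176)],215,170)
sd=f([(700-460,33),(722-460,192),(552-460,343),(514-460,178)],205,155)
ft=[(A,(126.5/4+214.6,302.5/4+214.6,316/4+169.6)),(B,(63/4+204.6,232.5/4+204.6,368.5/4+154.6))]
for x0 in ([.5,-.05,.0,.1],[.6,0,.2,.5]):
    for V in ([(A,sc),(B,sd)],[(A,sc)],[(B,sd)]):
        p,r=fit(V,x0,ft); print(p.round(4),np.degrees(p[2:]).round(1),round(r,2))
for n in('scene0','side0'):
    im=load(n)['image']; h=cv2.cvtColor(im,cv2.COLOR_RGB2HSV)
    m=cv2.inRange(h,(10,110,90),(30,255,255)); x0,y0=((335,160) if n[1]=='c' else (210,280)); s=m[y0:y0+28,x0:x0+40]
    ys,xs=np.nonzero(s); print(n,xs.min()+x0,xs.max()+x0,ys.min()+y0,ys.max()+y0,len(xs),xs.mean()+x0,ys.mean()+y0)
    u,v=(343.7,172.5) if n[1]=='c' else (228.8,300); print(onz(load(n),u,v,.065))
print(tri((A,343.7,172.5),(B,228.8,300)))
E
python3 f0.py
```

```text
[0.576  0.0408 0.0436 0.1502] [2.5 8.6] 1.07
[0.5769 0.04   0.0013 0.1945] [ 0.1 11.1] 0.62
[0.5756 0.0406 0.0429 0.0931] [2.5 5.3] 0.88
[0.5762 0.0408 0.047  0.1568] [2.7 9. ] 1.09
[0.5772 0.0401 0.0109 0.191 ] [ 0.6 10.9] 0.59
[0.5756 0.0406 0.0423 0.0929] [2.4 5.3] 0.88
scene0 335 353 165 181 253 343.4703557312253 172.82213438735178
[0.40137704 0.32667539 0.065     ]
side0 215 242 290 307 416 228.84855769230768 299.2620192307692
[0.39021958 0.33328574 0.065     ]
(array([0.39473046, 0.32895211, 0.05687599]), [np.float64(0.12052112973264877), np.float64(0.15509914105566502)])
```

```bash
cat > plan.py <<'E'
from h import *
def pose(): s=ctrl.observe(); return np.array(s['position']),R.from_rotvec(s['tcp_rot'])
def rows(p,q,P,Q,n,hand,dec=2):
    """straight line + slerp from p,q to P,Q in n rows; prints rounded rows"""
    out=[];rv=(q.inv()*Q).as_rotvec(); q0,p0=q,p
    for i in range(1,n+1):
        Pi=p0+(P-p0)*i/n; Qi=q0*R.from_rotvec(rv*i/n)
        w=np.degrees((q.inv()*Qi).as_rotvec())/5; d=q.inv().apply(Pi-p)/.06
        w=w.round(dec);d=d.round(dec); assert abs(np.r_[w,d]).max()<=1,(w,d)
        p=p+q.apply(d*.06); q=q*R.from_rotvec(np.radians(w*5)); out.append(' '.join(f'{v:g}' for v in np.r_[w,d]+0.)+f' {hand:g}')
    print('; '.join(out)); return p,q
def grasp_rot(s,t):
    """tool z down the slab, tool y = slab +x (back), at heading s, lean t"""
    S=(R.from_euler('z',s)*R.from_euler('y',t)).as_matrix(); return R.from_matrix(np.c_[S[:,1],S[:,0],-S[:,2]])
def on_slab(ax,s,t,below,off=-.022):
    """TCP point 'below' m under upper edge at slab mid-thickness"""
    return np.r_[ax,.15]+(R.from_euler('z',s)*R.from_euler('y',t)).apply([off,0,.0825-below])
E
python3 - <<'E'
from plan import *
a=load('scene0')['image'][145:210,305:380]; b=load('side0')['image'][260:360,170:290]
o=np.zeros((600,800,3),np.uint8);o[:325,:375]=cv2.resize(a,None,fx=5,fy=5,interpolation=3);o[:340,385:793]=cv2.resize(b,None,fx=3.4,fy=3.4,interpolation=3)
cv2.imwrite('pics/crop2.png',o[:345,:,::-1])
p,q=pose(); g=grasp_rot(.03,0)
P,Q=p,q
P,Q=rows(P,Q,np.array([.40,-.35,.46]),q*R.from_rotvec([0,0,np.radians(-30)]),7,1)
rows(P,Q,np.array([.53,.0,.44]),g,8,1)
E
```

```text
0 0 -0.86 0.5 -0.33 -0.61 1; 0 0 -0.85 0.52 -0.28 -0.62 1; 0 0 -0.86 0.55 -0.25 -0.61 1; 0 0 -0.86 0.56 -0.21 -0.62 1; 0 0 -0.86 0.57 -0.16 -0.61 1; 0 0 -0.85 0.58 -0.12 -0.62 1; 0 0 -0.86 0.59 -0.08 -0.61 1
0 0 -0.9 0.76 -0.19 0.04 1; 0 0 -0.91 0.76 -0.13 0.04 1; 0 0 -0.9 0.78 -0.07 0.05 1; 0 -0.01 -0.91 0.78 0 0.04 1; -0.01 0 -0.9 0.77 0.05 0.04 1; 0 0 -0.91 0.77 0.12 0.04 1; 0 0 -0.9 0.76 0.18 0.04 1; 0 0 -0.91 0.74 0.23 0.04 1
```

View pics/crop2.png

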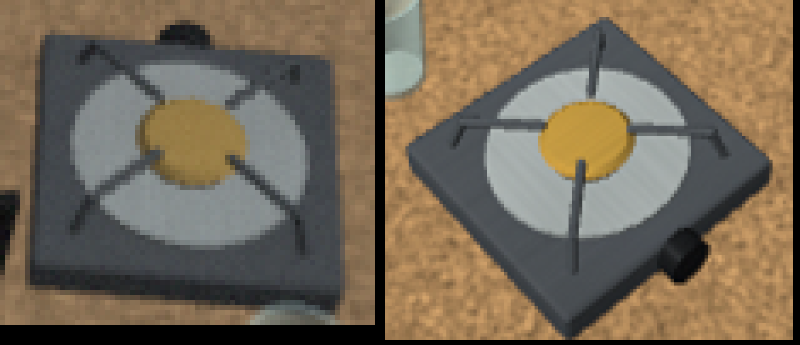

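Burner head in the crop: the scene ellipse is centred at (193.5,141), and the side one at (588,137). Box top corners are scene (47,36), (331,62), (341,293), (33,271) and side (603,18), (770,163), (570,325), (410,148).

Run:
```python
from h import *
A=load('scene0');B=load('side0')
fa=lambda u,v:(A,(u+.5)/5-.5+305,(v+.5)/5-.5+145); fb=lambda u,v:(B,(u-385+.5)/3.4-.5+170,(v+.5)/3.4-.5+260)
print(tri(fa(193.5,141),fb(588,137)), onz(*fa(193.5,141),.065),onz(*fb(588,137),.065))
C=[]
# scene right=+y, up=-x ; side corner order: far(+x? ) 
for a,b in (((47,36),(770,163)),((331,62),(570,325)),((341,293),(410,148)),((33,271),(603,18))):
    t=tri(fa(*a),fb(*b)); C.append(t[0]); print(t[0].round(4),np.round(t[1],1))
C=np.array(C); print(C.mean(0),np.linalg.norm(np.roll(C,-1,0)-C,axis=1))
```

```text
(array([0.39456625, 0.32739606, 0.05542504]), [np.float64(0.23306374502456426), np.float64(0.2996771785287471)]) [0.40261632 0.32497199 0.065     ] [0.38910984 0.33221703 0.065     ]
[0.2671 0.2441 0.0331] [0.  0.1]
[0.3079 0.4551 0.0306] [0.2 0.3]
[0.5194 0.4108 0.0325] [0.1 0.1]
[0.4821 0.2001 0.0309] [0. 0.]
[0.3941004  0.32753816 0.03177574] [0.21491926 0.21609519 0.21402689 0.21942672]
```

>>> arm_command --plan "0 0 -0.86 0.5 -0.33 -0.61 1; 0 0 -0.86 0.52 -0.28 -0.62 1; 0 0 -0.86 0.55 -0.25 -0.61 1; 0 0 -0.86 0.56 -0.21 -0.62 1; 0 0 -0.86 0.57 -0.16 -0.61 1; 0 0 -0.86 0.58 -0.12 -0.62 1; 0 0 -0.86 0.59 -0.08 -0.61 1; 0 0 -0.9 0.76 -0.19 0.04 1; 0 0 -0.9 0.76 -0.13 0.04 1; 0 0 -0.9 0.78 -0.07 0.04 1; 0 0 -0.9 0.78 0 0.04 1; 0 0 -0.9 0.77 0.05 0.04 1"

```text
time_s: 1.65
position: [0.4807, -0.1298, 0.4482]
tcp_rot: [-2.437, -1.983, 0.0]
ft_force: [1.2, -0.5, -0.5]
opening: 0.0854
grip_force: 0.0
```

>>> arm_command --plan "0 0 -0.9 0.77 0.12 0.04 1; 0 0 -0.9 0.76 0.18 0.04 1; 0 0 -0.9 0.74 0.23 0.04 1; 0 0 0 0 0 0 1; 0 0 0 0 0 0 1"

```text
time_s: 2.28
position: [0.5295, -0.0006, 0.4409]
tcp_rot: [-2.19, -2.252, 0.001]
ft_force: [0.1, -0.7, 0.0]
opening: 0.0852
grip_force: 0.0
```

Run:
```python
from h import *
c=snap('wrist','w1'); cv2.imwrite('pics/w1b.png',cv2.resize(c['image'][:,:,::-1],(800,600),interpolation=3))
print(np.round(c['extrinsics'],3).tolist()); s=ctrl.observe(); print({k:np.round(v,3) for k,v in s.items()})
```

```text
[[1.0, -0.027, -0.008, 0.527], [0.028, 0.955, 0.295, 0.075], [-0.0, -0.295, 0.956, 0.612], [0.0, 0.0, 0.0, 1.0]]
{'time_s': np.float64(2.325), 'joint_positions': array([ 0.364,  0.184, -0.552,  1.383,  0.097,  1.601, -0.151]), 'qd': array([ 0.011, -0.006,  0.003,  0.001,  0.   , -0.001,  0.   ]), 'effort': array([-9.0500e-01, -4.3087e+01, -3.4140e+00, -3.2862e+01, -6.4000e-02,
       -1.6000e-02, -1.0000e-03]), 'position': array([ 0.529, -0.001,  0.441]), 'tcp_rot': array([ 2.191e+00,  2.251e+00, -1.000e-03]), 'ft_force': array([-1.29 , -0.341, -0.578]), 'ft_torque': array([-0.031,  0.007, -0.021]), 'grip_force': np.float64(0.0), 'opening': np.float64(0.085)}
```

View pics/w1b.png

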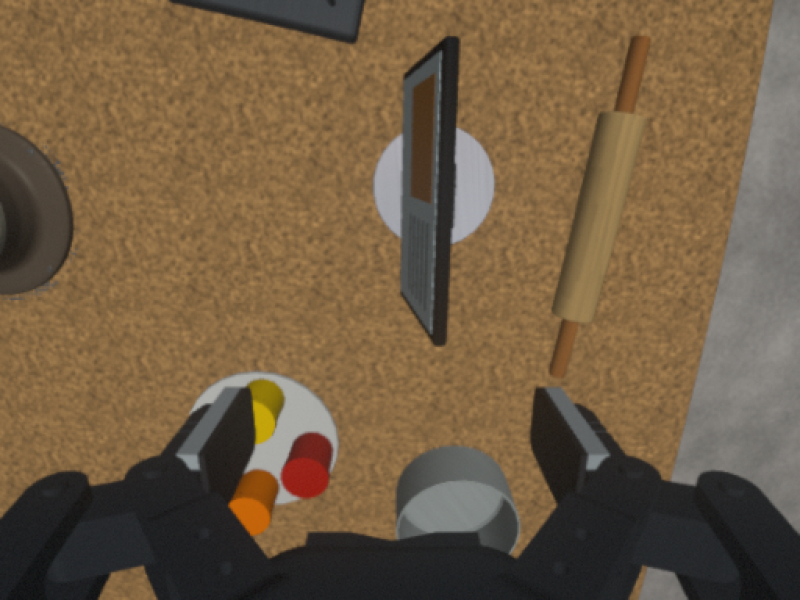

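Wrist view: the slab's upper edge runs from (452,38) to (440,343), the lower front edge from (404,76) to (401,293), and the foot disc spans columns 374 to 495. The tubs, pan and pin are well clear of it.

```bash
cat >> f0.py <<'E'
print('wrist')
W=load('w1'); g=lambda l:[((u+.5)/1.5625-.5,(v+.5)/1.5625-.5) for u,v in l]
wp=g([(445,38),(459,37),(447,345),(434,343),(401,293),(404,76)])
fw=(W,(373.5/1.5625,495/1.5625,246.5/1.5625))
for V,F in (([(W,wp)],[fw]),([(W,wp),(A,sc)],[fw,ft[0]]),([(W,wp),(A,sc),(B,sd)],[fw]+ft)):
    p,r=fit(V,[.576,.04,.03,.15],F); print(p.round(4),np.degrees(p[2:]).round(1),round(r,2))
for a in (446,452,459):pass
H=.15+.0825
print('top edge pts at z~.231',onz(W,*g([(452,38)])[0],.231),onz(W,*g([(440.5,343)])[0],.231))
E
python3 f0.py | sed -n '/wrist/,$p'
```

```text
wrist
[0.5796 0.0405 0.0243 0.145 ] [1.4 8.3] 1.35
[0.5793 0.0404 0.0241 0.151 ] [1.4 8.6] 1.26
[0.5791 0.0402 0.0267 0.1496] [1.5 8.6] 1.37
top edge pts at z~.231 [0.56769593 0.16024222 0.231     ] [ 0.5724364  -0.07627467  0.231     ]
```

>>> arm_command --plan "0 0 0 0.83 -0.26 0 1; 0 0 0 0.83 -0.26 0 1; 0 0 0 0.83 -0.26 0 1; 0 0 0 0.83 -0.26 0 1; 0 0 0 0.83 -0.26 0 1; 0 0 0 0 0 0 1; 0 0 0 0 0 0 1"

```text
time_s: 3.2
position: [0.4452, 0.2452, 0.4412]
tcp_rot: [2.191, 2.25, -0.001]
ft_force: [-0.6, -1.0, 0.6]
opening: 0.0854
grip_force: 0.0
```

Run:
```python
from h import *
c=snap('wrist','w2'); cv2.imwrite('pics/w2b.png',cv2.resize(c['image'][:,:,::-1],(800,600),interpolation=3))
```

```text
(no output)
```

View pics/w2b.png

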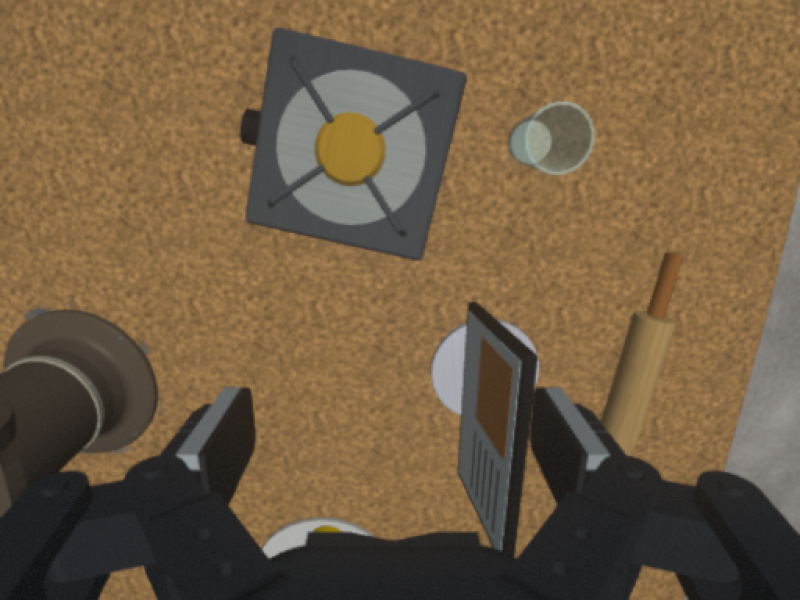

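In this view the burner centre is at (351,148), and the box corners are (277,30), (466,73), (421,259) and (247,221).

Run:
```python
from plan import *
W=load('w2'); g=lambda u,v:((u+.5)/1.5625-.5,(v+.5)/1.5625-.5)
b=onz(W,*g(351,147.5),.065); C=np.array([onz(W,*g(*k),.041) for k in((277,30),(466,73),(421,259),(247,221))])
print(b,C.mean(0),np.linalg.norm(np.roll(C,-1,0)-C,axis=1))
A=load('scene0');B=load('side0')
print(tri((W,*g(351,147.5)),(A,343.3,172.8),(B,229.35,299.9)),tri((W,*g(351,147.5)),(A,343.3,172.8)),tri((W,*g(351,147.5)),(B,229.35,299.9)))
ax=np.array([.579,.0403]); d=b[:2]-ax; print('heading',np.degrees(np.arctan2(-d[1],-d[0])))
s,t=np.radians(1.4),np.radians(8.5); Q=grasp_rot(s,t); p,q=pose()
P1=on_slab(ax,s,t,-.06); P2=on_slab(ax,s,t,.038); print(P1,P2)
a,e=rows(p,q,P1,Q,8,1); rows(a,e,P2,Q,5,1)
```

```text
[0.39744394 0.33013871 0.065     ] [0.39715545 0.32794284 0.041     ] [0.21090762 0.21445421 0.21384351 0.21253793]
(array([0.39532903, 0.32836078, 0.05574706]), [np.float64(1.3766695165956369), np.float64(0.11874472201467741), np.float64(0.7293978380533227)]) (array([0.39616717, 0.32905667, 0.05602791]), [np.float64(0.7921755796129977), np.float64(0.3785507072857915)]) (array([0.39520819, 0.32873222, 0.05643877]), [np.float64(1.2634729107918399), np.float64(0.7792257754617862)])
heading -57.93681592726943
[0.5783047  0.04028301 0.29418657] [0.5638237  0.0399291  0.19726301]
0.21 0 0 -0.43 0.27 0.31 1; 0.22 0 0 -0.44 0.27 0.3 1; 0.21 0 0 -0.43 0.27 0.29 1; 0.21 0.01 0.01 -0.43 0.29 0.3 1; 0.21 0 0 -0.43 0.28 0.28 1; 0.22 0 0 -0.44 0.3 0.28 1; 0.21 0 0 -0.43 0.3 0.28 1; 0.21 0 0 -0.43 0.3 0.27 1
0 0 0 0 0 0.33 1; 0 0 0 0 0 0.32 1; 0 0 0 0 0 0.33 1; 0 0 0 0 0 0.32 1; 0 0 0 0 0 0.33 1
```

>>> arm_command --plan "0.21 0 0 -0.43 0.27 0.31 1; 0.22 0 0 -0.44 0.27 0.3 1; 0.21 0 0 -0.43 0.27 0.29 1; 0.21 0 0 -0.43 0.29 0.3 1; 0.21 0 0 -0.43 0.28 0.28 1; 0.22 0 0 -0.44 0.3 0.28 1; 0.21 0 0 -0.43 0.3 0.28 1; 0.21 0 0 -0.43 0.3 0.27 1; 0 0 0 0 0 0 1; 0 0 0 0 0 0 1"

```text
time_s: 4.5
position: [0.578, 0.0421, 0.294]
tcp_rot: [-2.116, -2.174, 0.161]
ft_force: [-0.0, -0.5, -0.0]
opening: 0.0852
grip_force: 0.0
```

Run:
```python
from plan import *
p,q=pose(); ax=np.array([.579,.0403]); s,t=np.radians(1.4),np.radians(8.5)
Q=grasp_rot(s,t);P2=on_slab(ax,s,t,.038); print(p,(q.inv()*Q).as_rotvec(True).round(2)); rows(p,q,P2,Q,5,1)
c=snap('wrist','w3'); cv2.imwrite('pics/w3b.png',c['image'][:,:,::-1])
```

```text
[0.57798438 0.04205981 0.29400926] [-0.01  0.    0.14]
0 0 0.01 -0.01 0 0.33 1; 0 0 0 0 0 0.32 1; 0 0 0.01 -0.01 0 0.33 1; 0 0 0 0 0 0.32 1; 0 0 0.01 -0.01 0 0.33 1
```

View pics/w3b.png

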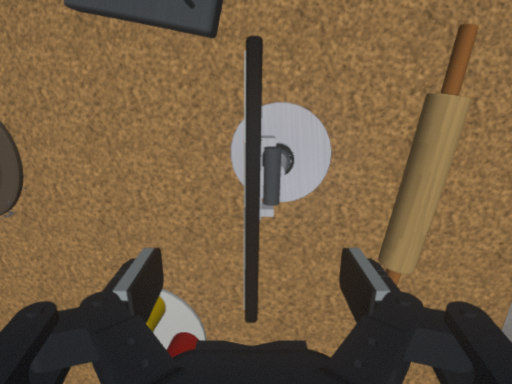

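The slab's upper edge is edge-on at column 253, midway between the fingers (160 and 342). Now descend and grip.

>>> arm_command --plan "0 0 0 0 0 0.33 1; 0 0 0 0 0 0.32 1; 0 0 0 0 0 0.33 1; 0 0 0 0 0 0.32 1; 0 0 0 0 0 0.33 1; 0 0 0 0 0 0 1; 0 0 0 0 0 0 0; 0 0 0 0 0 0 0; 0 0 0 0 0 0 0; 0 0 0 0 0 0 0; 0 0 0 0 0 0 0; 0 0 0 0 0 0 0" --squeeze 40

```text
time_s: 6.05
position: [0.5638, 0.0424, 0.1975]
tcp_rot: [-2.115, -2.176, 0.161]
ft_force: [0.7, 0.8, 2.9]
opening: 0.0104
grip_force: 42.7
```

Run:
```python
from plan import *
s=ctrl.observe(); print({k:np.round(v,3) for k,v in s.items()})
p,q=pose(); ax=np.array([.579,.0403]); c=np.r_[ax,.15]; th=np.radians(-57.8-1.4)
# swivel about axis from the measured pose, arc in sub-steps
P,Q=p,q; n=14
for i in range(1,n+1):
    r=R.from_euler('z',th*i/n); P,Q=rows(P,Q,c+r.apply(p-c),r*q,1,0)
```

```text
{'time_s': np.float64(6.05), 'joint_positions': array([ 0.264,  0.478, -0.583,  1.587,  0.227,  1.3  , -0.334]), 'qd': array([ 0.   ,  0.002,  0.   , -0.001,  0.   , -0.001, -0.001]), 'effort': array([ -0.187, -57.468,  -7.335, -27.148,  -0.161,   0.64 ,   0.172]), 'position': array([0.564, 0.042, 0.197]), 'tcp_rot': array([-2.115, -2.176,  0.161]), 'ft_force': array([0.707, 0.827, 2.901]), 'ft_torque': array([-0.078, -0.08 , -0.145]), 'grip_force': np.float64(42.728), 'opening': np.float64(0.01)}
0 0.12 0.84 0.02 0 0 0
0 0.13 0.83 0.02 0.01 0 0
0 0.12 0.84 0.02 0 0 0
0 0.13 0.84 0.01 0.01 0 0
0 0.12 0.83 0.02 0 0 0
0 0.13 0.84 0.02 0 0 0
0 0.12 0.84 0.02 0.01 0 0
0 0.13 0.83 0.02 0 0 0
0 0.12 0.84 0.02 0 -0.01 0
0 0.13 0.83 0.01 0.01 0 0
0 0.12 0.84 0.02 0 0 0
0 0.12 0.84 0.02 0 0 0
0 0.13 0.83 0.02 0.01 0 0
0 0.12 0.84 0.02 0 0 0
```

>>> arm_command --plan "0 0.12 0.84 0.02 0 0 0; 0 0.13 0.83 0.02 0.01 0 0; 0 0.12 0.84 0.02 0 0 0; 0 0.13 0.84 0.01 0.01 0 0; 0 0.12 0.83 0.02 0 0 0; 0 0.13 0.84 0.02 0 0 0; 0 0.12 0.84 0.02 0.01 0 0; 0 0 0 0 0 0 0"

```text
time_s: 7.05
position: [0.5663, 0.0495, 0.1974]
tcp_rot: [-2.583, -1.551, 0.117]
ft_force: [-3.1, -0.9, 5.5]
opening: 0.0107
grip_force: 43.1
```

>>> arm_command --plan "0 0.13 0.83 0.02 0 0 0; 0 0.12 0.84 0.02 0 -0.01 0; 0 0.13 0.83 0.01 0.01 0 0; 0 0.12 0.84 0.02 0 0 0; 0 0.12 0.84 0.02 0 0 0; 0 0.13 0.83 0.02 0.01 0 0; 0 0.12 0.84 0.02 0 0 0; 0 0 0 0 0 0 0; 0 0 0 0 0 0 0"

```text
time_s: 8.18
position: [0.5718, 0.0545, 0.1974]
tcp_rot: [-2.879, -0.841, 0.066]
ft_force: [-5.4, -1.2, 6.1]
opening: 0.0107
grip_force: 43.1
```

```bash
cat > tilt.py <<'E'
from plan import *
s=ctrl.observe(); print({k:np.round(v,3) for k,v in s.items()})
p,q=pose(); M=q.as_matrix(); b=M[:,1]; print('heading of tool y',np.degrees(np.arctan2(b[1],b[0])),'lean',np.degrees(np.arctan2(-b[2],np.hypot(*b[:2]))))
c=np.array([.579,.0403,.15]); h=np.arctan2(b[1],b[0]); lean=np.arctan2(-b[2],np.hypot(*b[:2])); axis=np.array([-np.sin(h),np.cos(h),0])
P,Q=p,q; n=6
for i in range(1,n+1):
    r=R.from_rotvec(axis*(np.radians(30)-lean)*i/n); P,Q=rows(P,Q,c+r.apply(p-c),r*q,1,0)
E
python3 tilt.py
```

```text
{'time_s': np.float64(8.175), 'joint_positions': array([ 0.202,  0.414, -0.399,  1.643,  0.023,  1.175, -1.183]), 'qd': array([ 0.   ,  0.002,  0.   , -0.003,  0.001,  0.001,  0.003]), 'effort': array([ -0.558, -54.274,  -4.482, -29.538,  -0.381,  -1.672,   0.084]), 'position': array([0.572, 0.054, 0.197]), 'tcp_rot': array([-2.879, -0.841,  0.066]), 'ft_force': array([-5.423, -1.169,  6.112]), 'ft_torque': array([-0.145,  1.169,  0.103]), 'grip_force': np.float64(43.054), 'opening': np.float64(0.011)}
heading of tool y -57.45307886106417 lean 8.522784315754237
0.72 0 0 0 0.05 -0.02 0
0.71 0 0 0 0.04 -0.02 0
0.72 0 -0.01 0 0.05 -0.03 0
0.71 0 0 0 0.05 -0.02 0
0.72 0 0 0 0.05 -0.02 0
0.72 0 0 0 0.04 -0.02 0
```

>>> arm_command --plan "0.72 0 0.07 0 0.05 -0.02 0; 0.71 0 0 0 0.04 -0.02 0; 0.72 0 0 0 0.05 -0.03 0; 0.71 0 0 0 0.05 -0.02 0; 0.72 0 0 0 0.05 -0.02 0; 0.72 0 0 0 0.04 -0.02 0; 0 0 0 0 0 0 0; 0 0 0 0 0 0 0"

```text
time_s: 9.18
position: [0.5821, 0.038, 0.1992]
tcp_rot: [-2.53, -0.728, 0.199]
ft_force: [-1.5, -3.5, 2.8]
opening: 0.0105
grip_force: 42.8
```

```bash
python3 tilt.py
python3 - <<'E'
from h import *
a=snap('scene','scene1');b=snap('side','side1')
E
```

```text
{'time_s': np.float64(9.175), 'joint_positions': array([ 0.382,  0.614, -0.432,  1.444, -0.198,  1.418, -0.966]), 'qd': array([-0.006, -0.007,  0.003,  0.008,  0.003, -0.006, -0.006]), 'effort': array([ -1.86 , -67.047,  -8.862, -28.145,  -2.825,   0.113,  -0.087]), 'position': array([0.582, 0.038, 0.199]), 'tcp_rot': array([-2.53 , -0.728,  0.199]), 'ft_force': array([-1.455, -3.533,  2.78 ]), 'ft_torque': array([-0.688,  0.601,  0.597]), 'grip_force': np.float64(42.802), 'opening': np.float64(0.011)}
heading of tool y -57.930559849596186 lean 29.995887430376186
0 0 0 0 0 0 0
0 0 0 0 0 0 0
0 0 0 0 0 0 0
0 0 0 0 0 0 0
0 0 0 0 0 0 0
0 0 0 0 0 0 0
```

>>> arm_command --plan "0 0 0 0 0 0 1; 0 0 0 0 0 0 1; 0 0 0 0 0 0 1; 0 0 0 0 0 0 1; 0 0 0 0 0 -0.3 1; 0 0 0 0 0 -0.5 1; 0 0 0 0 0 -0.7 1; 0 0 0 0 0 -0.8 1; 0 0 0 0 0 -0.8 1; 0 0 0 0 0 0 1; 0 0 0 0 0 0 1"

```text
time_s: 10.65
position: [0.632, -0.0391, 0.3601]
tcp_rot: [-2.529, -0.727, 0.198]
ft_force: [-0.1, 0.5, -0.4]
opening: 0.0852
grip_force: 0.0
```

Run:
```python
from h import *
a=snap('scene','scene2');b=snap('side','side2');w=snap('wrist','w4')
A=a['image'][160:258,210:330]; B=b['image'][150:250,195:295]
o=np.zeros((600,800,3),np.uint8);o[:294,:360]=cv2.resize(A,None,fx=3,fy=3,interpolation=3);o[:300,360:660]=cv2.resize(B,None,fx=3,fy=3,interpolation=3)
o[305:600,:393]=cv2.resize(w['image'],(393,295),interpolation=3); o[305:600,400:793]=cv2.resize(a['image'],(393,295),interpolation=3)
cv2.imwrite('pics/crop4.png',o[:,:,::-1]); s=ctrl.observe(); print(s['position'],s['ft_force'],s['opening'])
```

```text
[ 0.63155362 -0.03880587  0.35975788] [-0.08529969  0.06294171 -0.28241252] 0.08528084452858403
```

View pics/crop4.png

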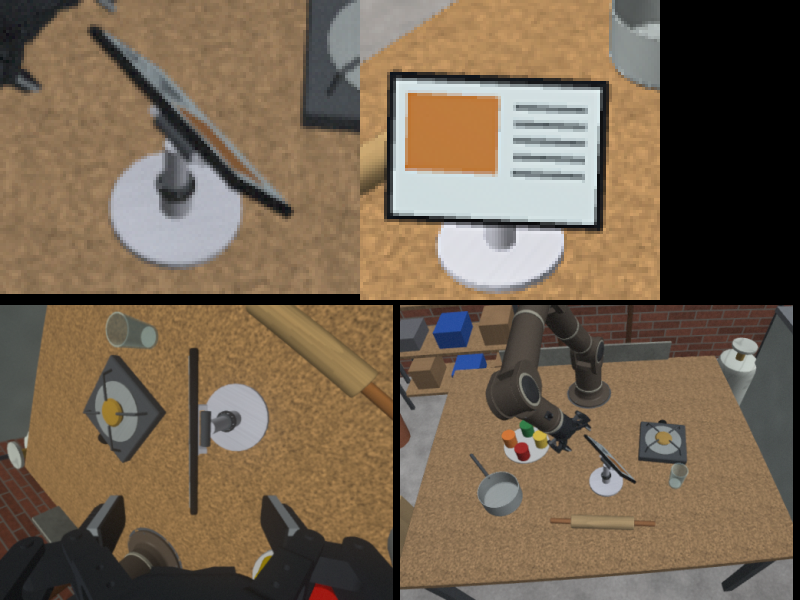

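Released and clear: the side view shows the slab outline at crop corners (388,71), (609,82), (602,231), (385,219). The wrist view shows it edge-on at column 194, square to the tool. Check numerically.

Run:
```python
from fit import *
A=load('scene2');B=load('side2');W=load('w4')
f=lambda l,ox,oy:[((u+.5)/3-.5+ox,(v+.5)/3-.5+oy) for u,v in l]
sd=f([(u-360,v) for u,v in((387,70),(610,81),(603,232),(384,220))],195,150)
# automatic dark hull in the wrist view
sc=f([(98,26),(293,207),(287,216),(90,33)],210,160)
m=(W['image'].max(2)<45).astype(np.uint8); k,l,s,c=cv2.connectedComponentsWithStats(m); i=l[130:180,245:262]; i=np.bincount(i[i>0]).argmax(); print(s[i])
wp=cv2.convexHull(np.argwhere(l==i)[:,::-1].astype(np.int32)); wp=cv2.approxPolyDP(wp,2,True)[:,0].astype(float); print(wp.tolist())
for V in ([(B,sd)],[(A,sc)],[(A,sc),(B,sd)],[(W,wp)],[(A,sc),(B,sd),(W,wp)]):
    p0=[.579,.0403,-1,.52]
    def res(q):
        r=[cv2.pointPolygonTest(hull(c,corners([.579,.0403,q[0],q[1]])),tuple(map(float,z)),True) for c,P in V for z in samples(P)]
        return r
    s_=least_squares(res,p0[2:],diff_step=1e-3,loss='soft_l1'); print(np.degrees(s_.x).round(1),np.sqrt(np.mean(s_.fun**2)).round(2))
# bystander check
for n in('scene','side'):
    d=cv2.absdiff(load(n+'0')['image'],load(n+'2')['image']).max(2)>60; k,l,s,c=cv2.connectedComponentsWithStats(cv2.morphologyEx(d.astype(np.uint8),2,np.ones((2,2)))); print(n,[x.tolist() for x in s[1:] if x[4]>15])
```

```text
[248  57  10 167 970]
[[255.0, 57.0], [256.0, 207.0], [255.0, 221.0], [250.0, 223.0], [248.0, 58.0]]
[-57.8  24.6] 0.39
[-53.9  25.4] 0.79
[-54.6  25.1] 0.78
[-60.7  29. ] 2.5
[-57.4  29.1] 2.09
scene [[153, 7, 31, 10, 100], [38, 9, 53, 41, 948], [30, 36, 36, 30, 466], [139, 52, 8, 6, 36], [41, 68, 6, 8, 34], [46, 75, 7, 12, 59], [59, 76, 17, 16, 184], [264, 76, 4, 8, 20], [225, 78, 4, 6, 18], [113, 82, 136, 112, 5075], [156, 83, 10, 7, 51], [160, 82, 25, 47, 749], [51, 87, 49, 46, 954], [230, 170, 38, 45, 850], [261, 184, 49, 49, 984]]
side [[226, 0, 286, 212, 21819], [397, 106, 35, 46, 722], [390, 151, 35, 56, 1209], [204, 164, 75, 64, 3152], [430, 198, 9, 5, 23], [429, 204, 21, 4, 52], [400, 213, 7, 7, 27], [388, 222, 19, 40, 186], [224, 225, 19, 18, 201], [464, 224, 4, 22, 61], [420, 234, 9, 29, 76], [402, 247, 5, 8, 17], [444, 262, 14, 17, 101]]
```

Run:
```python
from fit import *
W=load('w4')
for v in (70,110,150,190): print(v,W['image'][v,240:270].max(1).tolist())
for s,t in((-57.8,30),(-57.8,27),(-57.8,25),(-60,30),(-55.5,30)):
    print(s,t); print(proj(W,corners([.579,.0403,np.radians(s),np.radians(t)])).round(0).astype(int).tolist())
a=load('side1')['image'];b=load('side2')['image']
d=cv2.absdiff(a,b).max(2)[150:235,195:285]; print('change on release, side', (d>40).sum())
```

```text
70 [123, 125, 137, 150, 157, 146, 109, 54, 43, 41, 43, 43, 39, 40, 41, 39, 40, 43, 72, 119, 145, 155, 160, 155, 147, 142, 142, 150, 157, 154]
110 [154, 159, 158, 156, 152, 145, 111, 63, 44, 44, 43, 44, 44, 44, 43, 42, 41, 49, 92, 126, 136, 134, 132, 132, 138, 146, 143, 130, 117, 113]
150 [137, 140, 144, 149, 151, 147, 121, 74, 47, 45, 43, 43, 46, 45, 42, 44, 44, 56, 111, 134, 124, 97, 73, 76, 77, 76, 76, 71, 69, 63]
190 [149, 145, 153, 161, 160, 145, 120, 89, 53, 44, 45, 47, 45, 44, 45, 42, 42, 61, 117, 146, 151, 150, 149, 150, 152, 151, 153, 153, 149, 146]
-57.8 30
[[248, 221], [247, 274], [248, 71], [246, 55], [255, 221], [257, 274], [256, 71], [258, 55]]
-57.8 27
[[251, 221], [244, 274], [251, 71], [241, 55], [258, 221], [254, 274], [259, 71], [254, 55]]
-57.8 25
[[253, 221], [241, 273], [253, 71], [239, 55], [260, 221], [251, 273], [261, 71], [251, 55]]
-60 30
[[246, 220], [244, 274], [250, 69], [250, 55], [253, 220], [254, 274], [258, 69], [262, 56]]
-55.5 30
[[251, 223], [251, 275], [245, 73], [241, 54], [258, 223], [261, 274], [253, 72], [254, 54]]
change on release, side 277
```

```bash
python3 -c "
from workcell import ctrl; print(ctrl.finish_job())"
```

```text
the job is handed in; nothing more can be done
None
```

The tablet now faces the burner (measured heading about -57.8°) and leans back about 30° by the close wrist view; fits to the two fixed cameras read 25°, but they had also disagreed by about 3° either way before the move, so I trusted the wrist view. It is released with the arm clear and nothing else visibly moved, and the job was handed in after about 11 s of robot time; no verdict came back.

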